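# Set the clamped bookend of a bedside book rack

## Robot

A 6-joint arm with a two-finger parallel gripper is mounted at the origin on the work surface. World frame = base frame: x ahead of the robot, y to its left, z up, the work surface at z = 0. Lengths are in mm, angles in rad, forces in N, time in s.
With the tool pointing down it reaches from about 275 to 750 mm from the base axis. Payload 10.2 kg.
Tool frame: the origin (TCP) lies between the finger pads; the fingertips stand 11 mm ahead of it and the grasp point (between the pads) lies 8 mm behind it; z points along the fingers, y is the line along which they close (so a half turn about z gives the same grasp; the last joint's range is limited). The gripper opens to 85 mm and grips with 20 to 120 N. Pads are 22 mm wide; open, the fingers measure 114 mm over their backs; the gripper's body (76 mm by 85 mm) begins 54 mm behind the grasp point. The pads swing forward as they close: fully open they stand 13 mm farther back than shut.
Start: joints at [0.933, 0.313, 1.498, -0, 1.331, -0.223], TCP at [211.592, 480.479, 242.294] pointing down, gripper open.
Joint ranges: [-2.94, 2.94], [-0.97, 2.17], [0.19, 2.56], [-1.23, 4.37], [0.02, 3.11], [-2.88, 2.88]. Speed limits (rad/s): [2.39, 2.39, 3.01, 3.14, 3.14, 3.14].

## Interface

Orientations are given as a unit quaternion [w, x, y, z].
In Python, from rig import sense, eyes, finish_job gives the robot as it stands.
- The arm moves only by the shell command python3 -m jog 'ROWS' [FORCE]. ROWS is JSON, a list of rows, each a list of 7 numbers: the shift along the tool's x, y, z in m, then the turn, a rotation vector about the tool's x, y, z in rad, then the finger opening in m, from 0 to 0.0854. In form: [[dx, dy, dz, rx, ry, rz, gripper], ...]. A call has 1 to 5 rows; each row shifts and turns the commanded pose from where the row before left it, along the tool's axes as they then stand; what a row does not reach is not made up. A row lasts 1/10 s, in which the tool goes at most 50 mm and 8.59 degrees, less where a joint would pass 70% of its speed; a pose out of reach is approached as far as the arm can. A call is refused whole if a number of a shift passes 0.05 or a number of a turn 0.15, either way. A call with a gripper value outside its range is refused whole. The fingers move at their own pace and stop on an object; FORCE is the grip in N (left out, the last holds). Time passes only in rows, so rows that do not move let the fingers close. It gives the time, the measured TCP pose, the force, the opening and the grip force at its end, in the units of the state.
- sense(): the state, without advancing time (a new reading comes with each control period).
- eyes.capture(name): name is "scene" or "top"; returns the picture (384x512x3 uint8, red, green, blue); there is no depth.
- eyes.calibration(name): a dict with "fx", "fy", "cx", "cy" (pixels), "cam_to_world" (4x4, takes a point from camera to world coordinates). Camera axes: x right, y down, z forward; pixel columns grow to the right and rows downward; lengths in mm; the calibration is good to about 2 mm. A picture is of the moment at which its call begins. calibration takes no time and is no camera call.
- finish_job(): hands the job in; it is judged then, once.
The state is a dict: "time_s": time; "joints": joint angles; "dq": joint speeds; "tau": joint torques, N m; "eef_pos": TCP position; "ee_rot": TCP orientation; "force": force on the tool from outside, world axes, zero at the start; "wrist_torque": the same for the moment, N m; "grip_width": opening from 0.0 (shut) to 1.0 (fully open); "grip_force": force on a finger pad.
Only numpy, scipy, OpenCV 4.12 (cv2) and the standard library are available. Lean on these libraries where they do the work, as an engineer would, in place of code of your own. Each camera call takes 0.05 s, during which the arm holds its last target. There are 200 camera calls.

## Task

Set the sliding bookend of the bedside book rack: swing its clamp lever fully open, slide the bookend along the rail until its steel pointer stands in line with the tip of the V-shaped dark steel marker (not the round one), then swing the lever fully back so the bookend is clamped there. Leave the book on the rack and the coaster, mug, spectacle case and jar around it where they are.

Things in the scene. Friction and masses are not known exactly. Their poses are not given: they have to be found in the camera images.
- rack: (all sizes here in mm) light wooden book rack fixed to the table, deck 220 (x) x 520 (y) x 18 thick; origin under the deck's centre, its y along the steel twin rail (44 wide, 12 high, on the deck). A fixed end panel 160 wide rises to 128 above the table at y = -250. The rack stands turned by up to 0.25 rad
- bookend (a joint): position of the sliding bookend along the rail in m, 0 to 0.24, growing along the rack's +y (0.12 is the rack's middle). The lever must be open for it to slide; it then needs about 9 N (about 25 N or more while clamped)
- clamp_lever (a joint): clamp lever angle in rad: 0 = fully closed (clamped), lever pointing across the rail to the rack's -x; 1.6 = fully open, lever pointing along the rack's +y. It opens clockwise seen from above, stays where it is left, and needs about 3 to 6 N at the knob; below about 0.7 it clamps the bookend
- panel_top (a point): middle of the top edge of the bookend's upright wooden panel, 120 above the table. The panel is 18 thick along the rail (rack y) and 90 wide (rack x), and rises from a wooden block 90 (x) x 95 (y), top 52 above the table, that reaches from 14 on the panel's -y side to 81 on its +y side. The panel can be gripped from above across its thickness. Axes as the rack's
- lever_pivot (a point): top of the lever's pivot, 74 above the table, on the block 48 from the panel's mid-plane towards the rack's +y. The knob moves round it on a circle of radius 68. Axes as the rack's
- lever_knob (a point): centre of the top of the lever's black upright knob: a round post 22 across, from 64 to 110 above the table, at the end of the lever (flat steel bar, 64 to 73 above the table). This frame turns with the lever; the lever points along its -x
- pointer_tip (a point): free end of the bookend's steel pointer, a bar 8 wide below the panel's mid-plane that sticks out 25 beyond the panel towards the rack's +x, low over the deck; this point is on its mid-line. Axes as the rack's
- vee_marker: V of two dark steel bars, each 40 long, 8 wide, 4 thick, fixed on the deck on the rack's +x side, in one of two places; origin at the tip of the V, which points at the rail (rack -x); axes as the rack's. The pointer is in line when it has the same y as this tip in the rack's frame
- disc_marker: round dark steel disc, 34 across, 4 thick, fixed on the deck in the other place: not the target; origin on its edge nearest the rail, axes as the rack's
- rack_book: small blue clothbound book, 156 x 76 x 24, lying flat on the rack at the fixed end panel; origin under its centre
- coaster: dark round coaster, 96 across, 8 thick, on the table; origin under its centre
- mug: white mug, 80 across, 90 tall, on the table; origin under its centre
- glasses_case: grey spectacle case, 65 x 160 x 36, on the table; origin under its centre
- cream_jar: squat amber jar, 68 across, 55 tall, on the table; origin under its centre

How it is judged (in metres and radians):
On the way, in this order (a step that is already met when the one before it is completed fails the run):
1. the clamp lever is swung open (value of joint clamp_lever above 1.2 rad), for 0.2 s.
2. with the lever still open, the bookend's pointer is brought to the V marker (within 10 mm) (y of pointer_tip in the frame of vee_marker between -0.01 and 0.01 m and value of joint clamp_lever above 0.75 rad), for 0.2 s.
At the end, for the whole second after the job is handed in: The bookend's pointer is in line with the tip of the V marker to within 6 mm along the rail, the clamp lever is fully closed (within 0.12 rad), and the book, coaster, mug, spectacle case and jar are within 20 mm of where they started (y of pointer_tip in the frame of vee_marker between -0.006 and 0.006 m and value of joint clamp_lever below 0.12 rad and distance of each of rack_book, coaster, mug, glasses_case, cream_jar from where it was at the start of the episode below 0.02 m); the robot touches nothing.
It fails at once if a bystander (book, coaster, mug, spectacle case, jar) is shifted by more than 20 mm (distance of any of rack_book, coaster, mug, glasses_case, cream_jar from where it was at the start of the episode above 0.02 m).
It also fails if it takes over 72 s, if anything falls off the work surface, if the arm or the gripper's body presses on something with over 40 N, if the wrist force passes 120 N, or if a joint passes its speed limit or range.

## Working session

There is one attempt and no reset: what is moved stays moved. The work goes in short steps, Python scripts to look and compute and a shell command to move; the robot and the scene stay as the last step left them, time stands still between calls to the robot, and variables do not carry over. Pictures are saved under pics/ and viewed, at most 10 in all, crops included, and the job is handed in when it is done.

```bash
mkdir -p pics
python3 - <<'E'
from rig import sense, eyes
import cv2,json
s=sense();print({k:s[k] for k in('time_s','eef_pos','ee_rot','grip_width','joints')})
for n in('scene','top'):
    im=eyes.capture(n);cv2.imwrite(f'pics/{n}0.png',cv2.cvtColor(im,cv2.COLOR_RGB2BGR))
    c=eyes.calibration(n);print(n,c['fx'],c['fy'],c['cx'],c['cy'],c['cam_to_world'])
E
```

```text
{'time_s': 0.0, 'eef_pos': array([211.43905376, 480.25728596, 241.72302076]), 'ee_rot': array([-2.65283407e-04,  2.05914134e-01,  9.78569831e-01, -6.20133163e-04]), 'grip_width': 1.0011754654442855, 'joints': array([ 9.32598265e-01,  3.13457619e-01,  1.49845876e+00, -3.68984809e-05,
        1.33102479e+00, -2.23393641e-01])}
scene 352.9182148178185 352.9182148178185 252.37237777460865 184.31360603132734 [[-5.32863107e-01  4.85711881e-01 -6.92921985e-01  1.29696279e+03]
 [ 8.45886600e-01  2.83408678e-01 -4.51835569e-01  5.31931781e+02]
 [-2.30818003e-02 -8.26899927e-01 -5.61875200e-01  7.90725054e+02]
 [ 0.00000000e+00  0.00000000e+00  0.00000000e+00  1.00000000e+00]]
top 445.4359073619517 445.4359073619517 255.37610300205475 190.3340735101967 [[ 2.44285500e-02 -9.86414235e-01  1.62450618e-01  2.80456606e+02]
 [-9.99610784e-01 -2.62917002e-02 -9.32877480e-03 -7.24359218e+00]
 [ 1.34731392e-02 -1.62159502e-01 -9.86672575e-01  1.32558825e+03]
 [ 0.00000000e+00  0.00000000e+00  0.00000000e+00  1.00000000e+00]]
```

View pics/scene0.png

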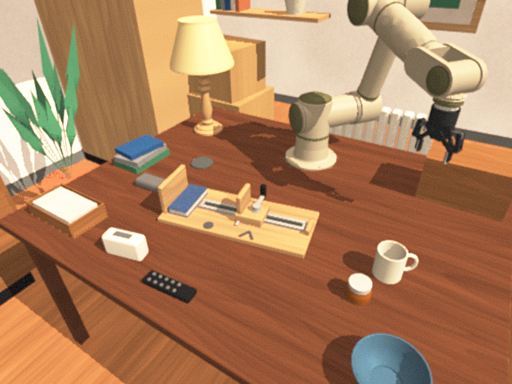

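View pics/top0.png

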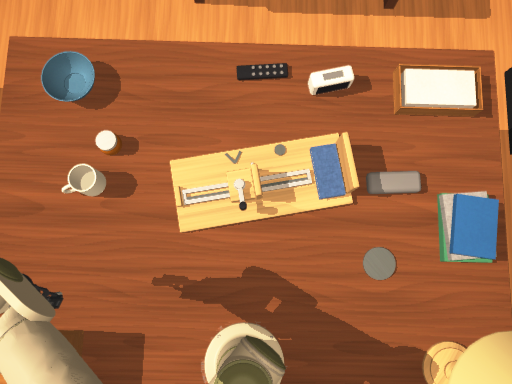

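The scene view shows the rack at about (240,215). In the top view, the rack runs from (170,160)-(180,230) to the end panel at (348,160). The V is at (234,157), the disc at (280,150), the lever knob at (243,206) and the bookend panel at about (257,180). Next I'll zoom in on the rack.

```bash
python3 - <<'E'
import cv2
im=cv2.imread('pics/top0.png')[125:235,160:360]
cv2.imwrite('pics/crop0.png',cv2.resize(im,None,fx=4,fy=4,interpolation=cv2.INTER_CUBIC))
E
cat > h.py <<'E'
import numpy as np, cv2
from rig import sense, eyes
def ray(n,u,v,z):
    c=eyes.calibration(n);T=np.array(c['cam_to_world'])
    d=T[:3,:3]@np.array([(u-c['cx'])/c['fx'],(v-c['cy'])/c['fy'],1]);o=T[:3,3]
    return (o+d*(z-o[2])/d[2])
def proj(n,p):
    c=eyes.calibration(n);T=np.linalg.inv(np.array(c['cam_to_world']))
    q=T[:3,:3]@np.array(p)+T[:3,3]
    return np.array([c['fx']*q[0]/q[2]+c['cx'],c['fy']*q[1]/q[2]+c['cy']])
def toolshift(dw):
    from scipy.spatial.transform import Rotation as R
    q=sense()['ee_rot'];return R.from_quat([q[1],q[2],q[3],q[0]]).inv().apply(dw)
E
```

```text
(no output)
```

View pics/crop0.png

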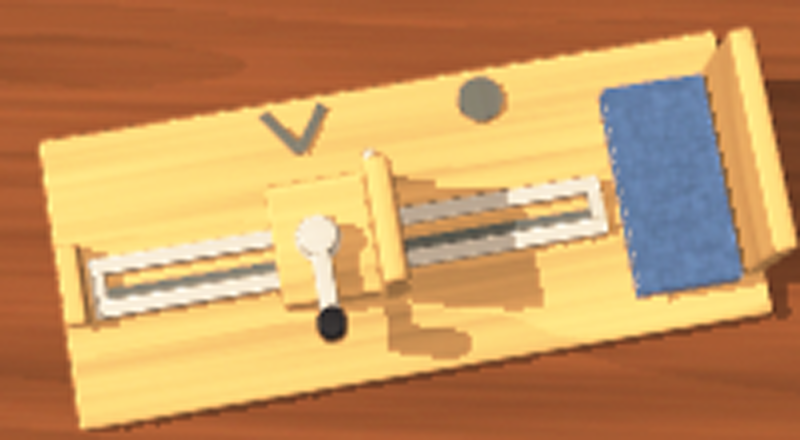

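The crop shows the V tip at about (301,155), the disc at (482,99), the panel top centred near (385,218), the pivot at (318,235) and the knob at (332,323). The pointer end is at about (370,153). The deck's far edge runs from (40,142) to (716,33).

Run:
```python
from h import *
P=lambda x,y,z:ray('top',(x+.5)/4-.5+160,(y+.5)/4-.5+125,z)
A=P(40,142,18);B=P(716,33,18);C=P(82,428,18);D=P(770,314,18)
print('edges',np.linalg.norm(A-B),np.linalg.norm(A-C))
ey=(A-B+C-D);ey/=np.linalg.norm(ey);ex=np.array([ey[1],-ey[0],0]);print('ey',ey,'yaw',np.arctan2(-ey[0],ey[1]))
O=(A+C)/2-260*ey
print('origin',O,'mid', (A+B+C+D)/4)
for n,x,y,z in[('V',301,155,22),('disc',482,99,22),('panel',385,218,120),('pivot',318,235,74),('knob',332,323,108),('pointer',370,153,26)]:
    p=P(x,y,z);print(n,p.round(1),'rack',((p-O)@ex).round(1),((p-O)@ey).round(1))
from scipy.spatial.transform import Rotation as R
s=sense();q=s['ee_rot'];print(R.from_quat([q[1],q[2],q[3],q[0]]).as_matrix().round(3))
```

```text
edges 518.3751705601844 217.35592374298315
ey [-0.19028008  0.98172985  0.        ] yaw 0.19144743052763027
origin [523.61984674 -36.62018955  18.        ] mid [523.2798893  -34.86621528  18.        ]
V [575.2  43.8  22. ] rack 66.0 69.1
disc [622.1 -91.1  22. ] rack 86.4 -72.2
panel [510.3 -19.3 120. ] rack -9.8 19.6
pivot [505.4  27.8  74. ] rack -5.6 66.7
knob [438.   15.3 108. ] rack -74.1 67.3
pointer [577.3  -7.8  26. ] rack 58.1 18.1
[[-0.915  0.403 -0.001]
 [ 0.403  0.915 -0.001]
 [ 0.    -0.001 -1.   ]]
```

The heights and sizes agree: pivot minus panel is 47 mm (48 expected), the knob radius is 68, and the deck measures 518 x 217. The bookend has to move about +50 mm. My plan is to grip the knob across rack y, swing the lever open, pull the bookend by the knob along the rail, then swing it back. First I'll move above the knob.

```bash
R='[-0.033,-0.0278,0,0,0,0,0.05]'
python3 -m jog '[[-0.033,-0.0278,0,0,0,0,0.05],[-0.033,-0.0278,0,0,0,0,0.05],[-0.033,-0.0278,0,0,0,0,0.05],[-0.033,-0.0278,0,0,0,0,0.05],[-0.033,-0.0278,0,0,0,0,0.05]]' 40
python3 -m jog '[[-0.033,-0.0278,0,0,0,0,0.05],[-0.033,-0.0278,0,0,0,0,0.05],[-0.033,-0.0278,0,0,0,0,0.05],[-0.033,-0.0278,0,0,0,0,0.05],[-0.033,-0.0278,0,0,0,0,0.05]]'
python3 -m jog '[[-0.033,-0.0278,0,0,0,0,0.05],[-0.033,-0.0278,0,0,0,0,0.05],[0,0,0,0,0,-0.12,0.05],[0,0,0,0,0,-0.12,0.05],[0,0,0,0,0,-0.12,0.05]]'
python3 -m jog '[[0,0,0,0,0,-0.12,0.05],[0,0,0,0,0,-0.127,0.05],[0,0,0.02,0,0,0,0.05],[0,0,0.02,0,0,0,0.05],[0,0,0,0,0,0,0.05]]'
python3 - <<'E'
from h import *
for n in('top','scene'):
    im=eyes.capture(n);cv2.imwrite(f'pics/{n}1.png',cv2.cvtColor(im,cv2.COLOR_RGB2BGR))
s=sense();print(s['time_s'],s['eef_pos'],s['ee_rot'])
t=np.array([438,15.3,s['eef_pos'][2]]);print('tool',toolshift(t-s['eef_pos']).round(1))
im=cv2.imread('pics/scene1.png')
print('knob exp in scene',proj('scene',[438,15.3,110]))
a=im[150:260,200:310];cv2.imwrite('pics/c1.png',cv2.resize(a,None,fx=5,fy=5,interpolation=cv2.INTER_CUBIC))
E
```

```text
time_s: 0.6
eef_pos: [306.8, 285.2, 242.1]
ee_rot: [-0.0, 0.206, 0.979, -0.0]
force: [1.2, -0.0, -0.6]
grip_width: 0.584
grip_force: 0.0
time_s: 1.1
eef_pos: [401.9, 91.3, 242.2]
ee_rot: [-0.0, 0.206, 0.979, 0.0]
force: [0.5, 0.3, 0.2]
grip_width: 0.591
grip_force: 0.0
time_s: 1.6
eef_pos: [439.5, 15.2, 242.0]
ee_rot: [-0.0, 0.025, 1.0, 0.0]
force: [-0.2, 1.0, 0.1]
grip_width: 0.591
grip_force: 0.0
time_s: 2.1
eef_pos: [438.4, 15.8, 200.3]
ee_rot: [-0.002, -0.096, 0.995, 0.001]
force: [-0.2, 0.3, 0.4]
grip_width: 0.585
grip_force: 0.0
2.2 [439.62175101  15.57677965 202.67221382] [-1.35656283e-04 -9.59585214e-02  9.95385323e-01  4.52445535e-05]
tool [1.6 0.  0. ]
knob exp in scene [262.98229217 184.09946586]
```

View pics/c1.png

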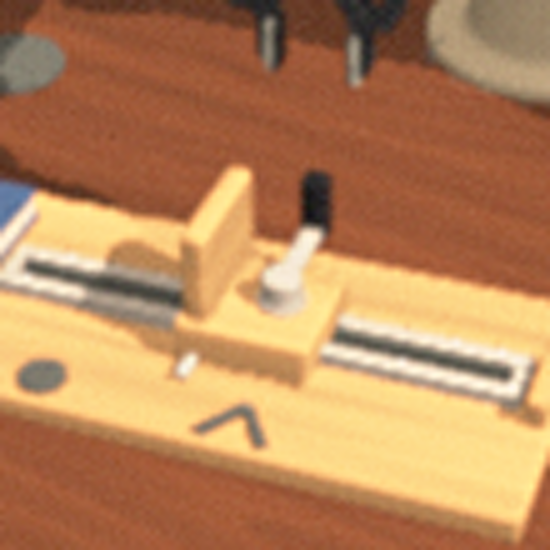

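In the scene view the knob top is at about (263,185), against a predicted (263,184), so the position is confirmed. The fingers are centred above it. I'll descend to TCP z ≈ 92 and grip.

```bash
python3 -m jog '[[0.001,0,0.03,0,0,0,0.05],[0,0,0.03,0,0,0,0.05],[0,0,0.03,0,0,0,0.05],[0,0,0.02,0,0,0,0.05],[0,0,0,0,0,0,0.05]]' 40
python3 -m jog '[[0,0,0,0,0,0,0.015],[0,0,0,0,0,0,0.015],[0,0,0,0,0,0,0.015],[0,0,0,0,0,0,0.015],[0,0,0,0,0,0,0.015]]' 40
python3 - <<'E'
from h import *
s=sense();p=s['eef_pos'];print(p,s['ee_rot'],s['grip_width']*85.4)
# arc rows in tool axes: pivot from knob: +x 68 rack
yaw=.1914
th=np.arange(0,1.61,.16)
# knob rel pivot in rack: angle pi - th
k=68*np.c_[np.cos(np.pi-th),np.sin(np.pi-th)]
c,sn=np.cos(yaw),np.sin(yaw)
d=np.diff(k,axis=0);w=np.c_[c*d[:,0]-sn*d[:,1],sn*d[:,0]+c*d[:,1],0*d[:,0]]
print((toolshift(w)).round(1))
E
```

```text
time_s: 2.7
eef_pos: [438.0, 15.5, 91.3]
ee_rot: [-0.001, -0.096, 0.995, 0.0]
force: [-0.1, -1.3, 0.7]
grip_width: 0.586
grip_force: 0.0
time_s: 3.2
eef_pos: [439.5, 15.2, 93.8]
ee_rot: [0.001, -0.096, 0.995, -0.0]
force: [-1.1, 1.1, 6.8]
grip_width: 0.242
grip_force: 38.9
[439.49840615  15.23515363  93.84663829] [ 1.44698945e-03 -9.60128505e-02  9.95378929e-01 -4.75734032e-04] 20.642629431917605
[[ -0.9  10.8  -0. ]
 [ -2.6  10.6  -0. ]
 [ -4.2  10.   -0. ]
 [ -5.8   9.2   0. ]
 [ -7.2   8.2   0. ]
 [ -8.4   6.9   0. ]
 [ -9.4   5.5   0. ]
 [-10.1   3.9   0. ]
 [-10.6   2.3   0. ]
 [-10.9   0.5   0. ]]
```

Gripped, and the opening matches the 22 mm knob. Now I'll swing it open along the arc, checking forces.

```bash
python3 -m jog '[[-0.0009,0.0108,0,0,0,0,0.015],[-0.0026,0.0106,0,0,0,0,0.015],[-0.0042,0.010,0,0,0,0,0.015],[0,0,0,0,0,0,0.015]]'
python3 -m jog '[[-0.0058,0.0092,0,0,0,0,0.015],[-0.0072,0.0082,0,0,0,0,0.015],[-0.0084,0.0069,0,0,0,0,0.015],[0,0,0,0,0,0,0.015]]'
python3 -m jog '[[-0.0094,0.0055,0,0,0,0,0.015],[-0.0101,0.0039,0,0,0,0,0.015],[-0.0106,0.0023,0,0,0,0,0.015],[-0.0109,0.0005,0,0,0,0,0.015],[0,0,0,0,0,0,0.015]]'
python3 - <<'E'
from h import *
for n in('top','scene'):
    im=eyes.capture(n);cv2.imwrite(f'pics/{n}2.png',cv2.cvtColor(im,cv2.COLOR_RGB2BGR))
a=cv2.imread('pics/top2.png')[125:235,180:290];b=cv2.imread('pics/scene2.png')[150:260,200:310]
cv2.imwrite('pics/c2.png',cv2.resize(np.hstack([a,b]),None,fx=3.6,fy=3.6,interpolation=cv2.INTER_CUBIC))
E
```

```text
time_s: 3.6
eef_pos: [441.1, 47.9, 93.6]
ee_rot: [0.001, -0.096, 0.995, -0.001]
force: [-0.4, -1.4, 6.3]
grip_width: 0.243
grip_force: 40.5
time_s: 4.0
eef_pos: [458.1, 75.7, 93.5]
ee_rot: [0.002, -0.096, 0.995, -0.0]
force: [1.9, -1.8, 5.5]
grip_width: 0.246
grip_force: 40.5
time_s: 4.5
eef_pos: [495.0, 96.7, 93.4]
ee_rot: [0.001, -0.096, 0.995, 0.001]
force: [-1.6, 8.0, 7.9]
grip_width: 0.239
grip_force: 39.1
```

View pics/c2.png

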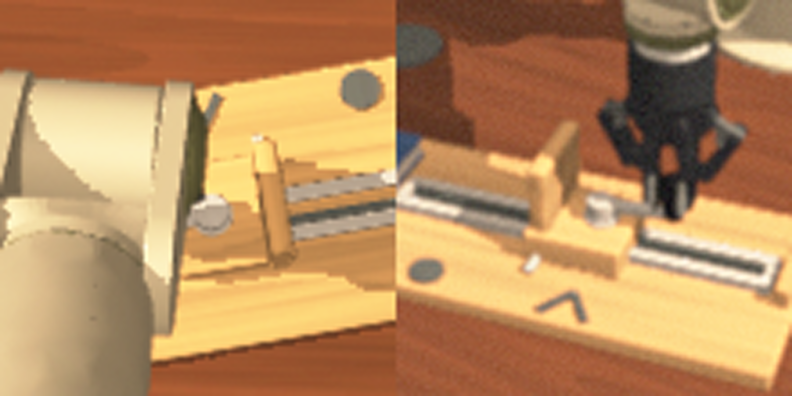

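The lever now points along the rail: in the scene crop the pivot is at (600,208) and the knob at (675,205). The bookend hasn't moved. I'll pull it about 48 mm along rack +y, which is tool +y.

```bash
python3 -m jog '[[0,0.012,0,0,0,0,0.015],[0,0.012,0,0,0,0,0.015],[0,0.012,0,0,0,0,0.015],[0,0.012,0,0,0,0,0.015],[0,0,0,0,0,0,0.015]]' 60
python3 - <<'E'
from h import *
yaw=.1914;ey=np.array([-np.sin(yaw),np.cos(yaw),0])
f=lambda u,v,z:ray('scene',u,v,z)
V=f(248.9,231.2,22);p0=f(237.3,223.6,26);print('before diff along y',(V-p0)@ey,V,p0)
for n in('top','scene'):
    im=eyes.capture(n);cv2.imwrite(f'pics/{n}3.png',cv2.cvtColor(im,cv2.COLOR_RGB2BGR))
b=cv2.imread('pics/scene3.png')[180:260,200:300]
cv2.imwrite('pics/c3.png',cv2.resize(b,None,fx=7,fy=7,interpolation=cv2.INTER_CUBIC))
E
```

```text
time_s: 5.1
eef_pos: [485.7, 143.1, 93.5]
ee_rot: [0.001, -0.096, 0.995, 0.0]
force: [-0.3, 1.8, 6.6]
grip_width: 0.228
grip_force: 58.6
before diff along y 48.38624878253826 [583.59237464  48.25480186  22.        ] [575.38855662  -2.62114024  26.        ]
```

View pics/c3.png

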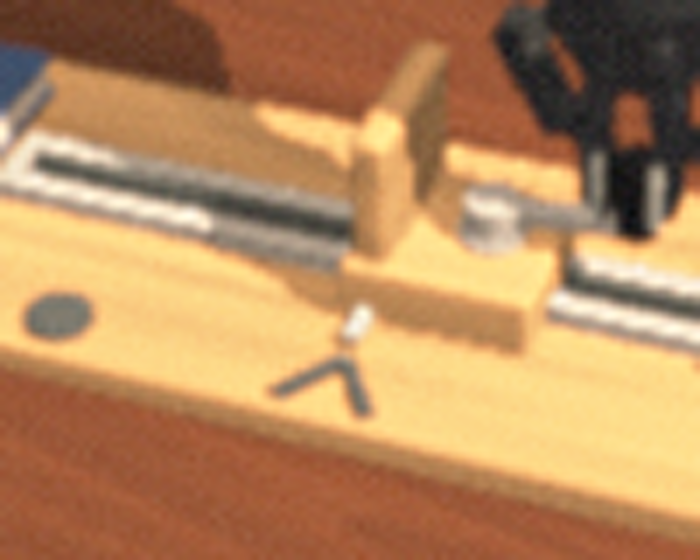

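The pointer runs from (365,308) to (348,338), and its line meets the V tip at (340,356). I'll put a number on it.

Run:
```python
from h import *
yaw=.1914;ey=np.array([-np.sin(yaw),np.cos(yaw),0])
f=lambda u,v,z:ray('scene',(u+.5)/7-.5+200,(v+.5)/7-.5+180,z)
V=f(340,357,22)
for z in(22,26,30):print(z,[((f(u,v,z)-V)@ey).round(1) for u,v in((350,333),(357,321),(363,310))])
# panel corners: top front edge left/right(+x end): left top, right top
```

```text
22 [np.float64(-1.8), np.float64(-1.9), np.float64(-2.1)]
26 [np.float64(-0.0), np.float64(-0.1), np.float64(-0.3)]
30 [np.float64(1.8), np.float64(1.7), np.float64(1.5)]
```

Run:
```python
import cv2
b=cv2.imread('pics/top3.png')[130:220,180:300]
cv2.imwrite('pics/c4.png',cv2.resize(b,None,fx=6,fy=6,interpolation=cv2.INTER_CUBIC))
```

```text
(no output)
```

View pics/c4.png

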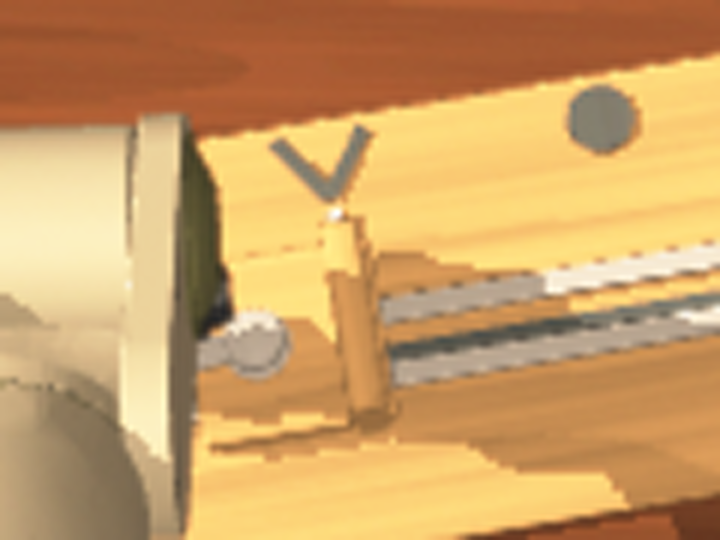

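Top view: V tip at (332,200), pointer end at (337,213), so they line up along rack x to about 1 mm. I'll swing the lever closed by reversing the arc.

```bash
python3 -m jog '[[0.0109,-0.0005,0,0,0,0,0.015],[0.0106,-0.0023,0,0,0,0,0.015],[0.0101,-0.0039,0,0,0,0,0.015],[0.0094,-0.0055,0,0,0,0,0.015],[0,0,0,0,0,0,0.015]]' 40
python3 -m jog '[[0.0084,-0.0069,0,0,0,0,0.015],[0.0072,-0.0082,0,0,0,0,0.015],[0.0058,-0.0092,0,0,0,0,0.015],[0,0,0,0,0,0,0.015]]'
python3 -m jog '[[0.0042,-0.010,0,0,0,0,0.015],[0.0026,-0.0106,0,0,0,0,0.015],[0.0009,-0.0108,0,0,0,0,0.015],[0,0,0,0,0,0,0.015],[0,0,0,0,0,0,0.015]]'
```

```text
time_s: 5.7
eef_pos: [449.9, 121.3, 93.8]
ee_rot: [0.004, -0.096, 0.995, -0.001]
force: [9.3, -6.1, -1.4]
grip_width: 0.176
grip_force: 6.6
time_s: 6.1
eef_pos: [441.7, 93.2, 96.1]
ee_rot: [0.015, -0.095, 0.995, -0.002]
force: [44.0, -0.4, -15.2]
grip_width: 0.176
grip_force: 21.7
time_s: 6.6
eef_pos: [444.6, 63.7, 97.2]
ee_rot: [0.022, -0.093, 0.995, -0.0]
force: [69.7, 25.1, -26.7]
grip_width: 0.175
grip_force: 55.2
```

The opening fell to 15 mm, so the knob slipped out of the pads and the fingers are now pressing on something. I'll look before moving again.

Run:
```python
from h import *
for n in('top','scene'):
    im=eyes.capture(n);cv2.imwrite(f'pics/{n}5.png',cv2.cvtColor(im,cv2.COLOR_RGB2BGR))
a=cv2.imread('pics/top5.png')[130:220,180:290];b=cv2.imread('pics/scene5.png')[165:255,205:315]
cv2.imwrite('pics/c5.png',cv2.resize(np.hstack([a,b]),None,fx=3.6,fy=4.8,interpolation=cv2.INTER_CUBIC))
s=sense();print(s['eef_pos'],s['force'],s['grip_force'])
```

```text
[444.67322697  63.4311602   97.19841391] [ 69.41735003  24.91038456 -25.92731604] 55.104793310165405
```

View pics/c5.png

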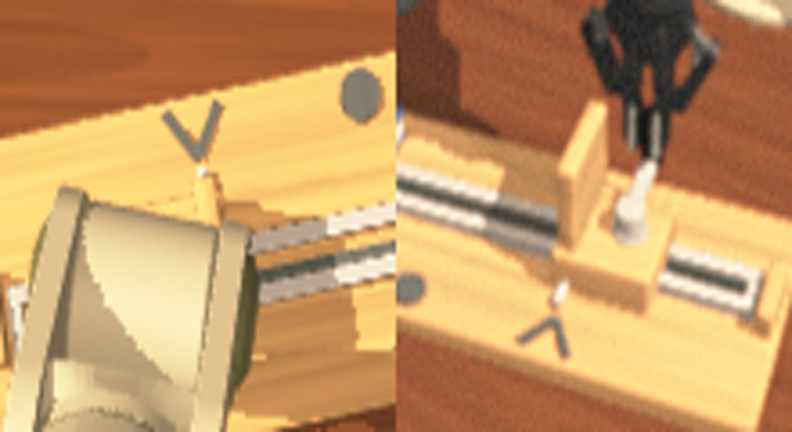

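The pointer is still on the V. The lever points across the rail, nearly or fully closed, and the fingers have slipped inside the knob and are pressing outward on it. I'll unload by backing off along tool -x, then lift.

```bash
python3 -m jog '[[-0.006,0,0,0,0,0,0.015],[-0.006,0,0,0,0,0,0.015],[-0.004,0,0,0,0,0,0.015],[0,0,0,0,0,0,0.015]]' 20
python3 - <<'E'
from rig import sense
s=sense();print(s['eef_pos'],s['force'],s['grip_force'])
E
```

```text
time_s: 7.1
eef_pos: [447.5, 65.2, 93.7]
ee_rot: [0.003, -0.096, 0.995, -0.001]
force: [8.8, -0.5, 5.1]
grip_width: 0.176
grip_force: 4.4
[447.4962244   65.20475046  93.71962661] [ 8.77606394 -0.49505704  5.09805712] 4.36464574187994
```

Unloaded. Now I'll lift straight up, clear of the view, and look.

```bash
python3 -m jog '[[-0.002,0,0,0,0,0,0.015],[0,0,-0.03,0,0,0,0.015],[0,0,-0.04,0,0,0,0.015],[0,0,-0.04,0,0,0,0.015],[0.04,0,0,0,0,0,0.015]]'
python3 -m jog '[[0.04,0,0,0,0,0,0.015],[0.0,0.04,0,0,0,0,0.015],[0,0.04,0,0,0,0,0.015],[0,0.04,0,0,0,0,0.015],[0,0.04,0,0,0,0,0.015]]'
python3 - <<'E'
from h import *
for n in('top','scene'):
    im=eyes.capture(n);cv2.imwrite(f'pics/{n}6.png',cv2.cvtColor(im,cv2.COLOR_RGB2BGR))
a=cv2.imread('pics/top6.png')[130:220,200:260];b=cv2.imread('pics/scene6.png')[160:250,230:300]
cv2.imwrite('pics/c6.png',cv2.resize(np.hstack([a,b]),None,fx=6,fy=6,interpolation=cv2.INTER_CUBIC))
s=sense();print(s['eef_pos'],s['force'])
E
```

```text
time_s: 7.6
eef_pos: [411.4, 57.9, 206.9]
ee_rot: [0.005, -0.096, 0.995, -0.001]
force: [-0.0, -0.2, -0.7]
grip_width: 0.176
grip_force: 0.0
time_s: 8.1
eef_pos: [336.8, 208.9, 202.3]
ee_rot: [-0.0, -0.096, 0.995, 0.0]
force: [0.5, -0.0, 0.1]
grip_width: 0.174
grip_force: 0.0
[336.05801413 210.65254957 202.0891889 ] [-0.28797602 -0.51154357  0.3220794 ]
```

View pics/c6.png

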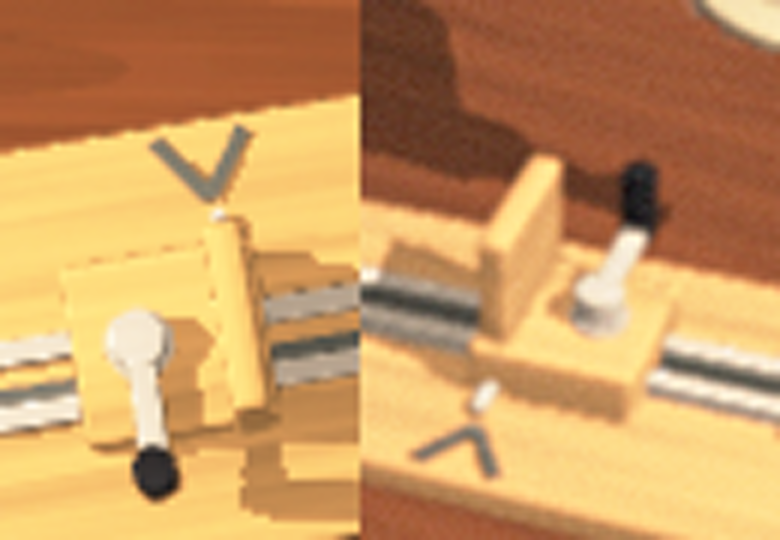

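The pointer ends at (218,213), just by the V tip at (211,198), and the lever points at -x (pivot (138,340), knob (156,473)). I'll quantify the lever angle with the same blob measurement before and after.

Run:
```python
from h import *
yaw=.1914;ey=np.array([-np.sin(yaw),np.cos(yaw),0]);ex=np.array([ey[1],-ey[0],0])
def blobs(f,n,box):
    im=cv2.imread(f);hsv=cv2.cvtColor(im,cv2.COLOR_BGR2HSV)
    x0,y0,x1,y1=box;r=im[y0:y1,x0:x1].astype(int)
    w=np.clip(75-r.max(2),0,75).astype(float);yy,xx=np.mgrid[y0:y1,x0:x1]
    return np.array([(w*xx).sum(),(w*yy).sum()])/w.sum()
k0=blobs('pics/top0.png','top',(236,198,252,213));k6=blobs('pics/top6.png','top',(218,202,234,214))
K0=ray('top',*k0,100);K6=ray('top',*k6,100);print(k0,k6,((K6-K0)@ex).round(1),((K6-K0)@ey).round(1))
Q=lambda u,v,z:ray('top',(u+.5)/6-.5+200,(v+.5)/6-.5+130,z)
P=lambda x,y,z:ray('top',(x+.5)/4-.5+160,(y+.5)/4-.5+125,z)
V=Q(211,200,22)
print('pivot shift',((Q(138,340,74)-P(318,235,74))@ey).round(1))
for n,p in(('ptr top',Q(218,213,26)),('panel',(Q(206,219,120)+Q(236,215,120)+Q(238,412,120)+Q(265,408,120))/4)):print(n,((p-V)@ey).round(1))
S=lambda u,v,z:ray('scene',(u-360+.5)/6-.5+230,(v+.5)/6-.5+160,z)
Vs=S(477,428,22);print('scene',[((S(u,v,26)-Vs)@ey).round(1) for u,v in((482,403),(489,389))])
# bystanders moved?
d=cv2.absdiff(cv2.imread('pics/top0.png'),cv2.imread('pics/top6.png')).max(2)
for n,b in(('book',(310,140,350,200)),('coaster',(360,245,400,285)),('case',(365,165,425,200)),('mug',(60,160,110,200)),('jar',(92,125,122,158))):print(n,(d[b[1]:b[3],b[0]:b[2]]>40).sum())
```

```text
[242.59863946 205.29818594] [225.55532575 208.39193382] -0.8 47.9
pivot shift 47.8
ptr top -2.4
panel -2.5
scene [np.float64(-3.2), np.float64(-3.8)]
book 0
coaster 713
case 0
mug 0
jar 0
```

The lever is back at its starting (closed) angle: the knob and pivot shifted by the same 47.9 and 47.8 mm. The pointer offset needs a more robust measurement, so I'll use the V's mask centroid, since it's symmetric about the tip line. I'll also check the coaster pixels.

Run:
```python
from h import *
yaw=.1914;ey=np.array([-np.sin(yaw),np.cos(yaw),0]);ex=np.array([ey[1],-ey[0],0])
def cen(im,box,fn):
    x0,y0,x1,y1=box;r=im[y0:y1,x0:x1].astype(float);w=fn(r);yy,xx=np.mgrid[y0:y1,x0:x1]
    return np.array([(w*xx).sum(),(w*yy).sum()])/w.sum(),(w>0).sum()
# low saturation, mid brightness -> weight by (R-B) drop
dark=lambda r:np.clip(95-(r[...,2]-r[...,0]),0,60)*(r[...,2]<190)
white=lambda r:np.clip(r[...,0]-150,0,100)
top=np.mean([cv2.imread(f'pics/top{i}.png').astype(float) for i in(6,)],0);sc=cv2.imread('pics/scene6.png').astype(float)
bt=(223,150,244,164);bs=(237,229,255,241)
for n,im,bv,bp in(('top',top,bt,(233,162,240,168)),('scene',sc,bs,(246,222,255,229))):
    v,a=cen(im,bv,dark);p,b=cen(im,bp,white)
    V=ray(n,*v,22)
    print(n,v,a,p,b,[((ray(n,*p,z)-V)@ey).round(1) for z in(24,26,28)],'V',V.round(1))
def edge(n,im):pass
for f in('top0','top6'):
    im=cv2.imread(f'pics/{f}.png');print(f,im[255:272:8,372:390:8].tolist())
    g=cv2.cvtColor(im[240:290,355:405],cv2.COLOR_BGR2HSV)[...,1];m=(g<90).astype(np.uint8);M=cv2.moments(m,True);print(M['m00'],M['m10']/M['m00'],M['m01']/M['m00'])
```

```text
top [233.67775528 157.11657507] 70 [235.59863946 165.19727891] 6 [np.float64(-1.7), np.float64(-1.7), np.float64(-1.7)] V [594.3  48.   22. ]
scene [247.01097093 234.01481075] 41 [250.4109589  225.50684932] 15 [np.float64(-4.0), np.float64(-3.1), np.float64(-2.2)] V [598.   50.3  22. ]
top0 [[[117, 135, 140], [115, 131, 137], [114, 130, 137]], [[117, 134, 139], [117, 134, 140], [114, 131, 137]], [[117, 135, 140], [114, 131, 138], [113, 130, 138]]]
838.0 23.946300715990454 23.10381861575179
top6 [[[109, 125, 129], [111, 127, 133], [111, 127, 133]], [[77, 88, 91], [112, 129, 135], [110, 126, 132]], [[77, 88, 91], [76, 86, 90], [109, 126, 133]]]
840.0 23.935714285714287 23.14047619047619
```

The coaster hasn't moved (same centroid; the change was only shadow). The pointer is about -2 mm from the V, within tolerance. The lever is closed and the arm is clear, so I'll hand in.

```bash
python3 -c "
from rig import finish_job
print(finish_job())"
```

```text
the job is handed in; nothing more can be done
None
```

I handed the job in with the bookend clamped, its pointer measured about 2–3 mm from the V tip (limit 6 mm), the lever back at its starting closed angle, and the book, coaster, mug, case and jar unmoved in the pictures; the knob slipped from the grip during closing (wrist force peaked near 80 N, limit 120 N), and the hand-in returned no verdict.

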